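# Vent the vacuum desiccator and take off its lid

### The arm

A 6-joint arm with a two-finger parallel gripper is mounted at the origin on the work surface. World frame = base frame: x ahead of the robot, y to its left, z up, the work surface at z = 0. Lengths are in mm, angles in rad, forces in N, time in s.
With the tool pointing down it reaches from about 350 to 925 mm from the base axis. Payload 6.4 kg.
Tool frame: the origin (TCP) lies on the centre line of the jaws, within the pads' length; the fingertips stand 11 mm ahead of it and the grasp point (between the pads) lies 8 mm behind it; z points along the fingers, y is the line along which they close (so a half turn about z gives the same grasp; the last joint's range is limited). The gripper opens to 85 mm and grips with 20 to 120 N. Pads are 22 mm wide; open, the fingers measure 114 mm over their backs; the gripper's body (76 mm by 85 mm) begins 54 mm behind the grasp point. The pads swing forward as they close: fully open they stand 13 mm farther back than shut.
Start: joints at [1.172, 0.245, 1.558, -0, 1.339, -0.174], TCP at [144.889, 633.657, 242.29] pointing down, gripper open.
Joint ranges: [-3.13, 3.13], [-1.02, 2.26], [0.13, 2.54], [-0.95, 4.09], [0.21, 2.88], [-2.74, 2.74]. Speed limits (rad/s): [2.57, 2.57, 3.14, 3.14, 3.14, 3.14].

### API

Orientations are given as a 3x3 rotation matrix whose columns are the frame's x, y, z axes.
In Python, from rig import sensors, get_image, robot gives the robot as it stands. The module is installed in compiled form; this text tells all that it offers.
- The arm moves only by the tool drive_tool, never from a script. Its argument "rows" is one flat list of numbers, 7 for each row, row after row: the shift along the world's x, y, z in mm, then the turn, a rotation vector about the world's x, y, z in rad, then the closure, from 0 (fully open) to 1 (shut). In form: [dx, dy, dz, wx, wy, wz, fingers, dx, dy, dz, wx, wy, wz, fingers, ...]. A call has 1 to 12 rows; each row is the pose to reach, as a shift and turn from the pose commanded when the call began; what a row does not reach only later rows make up. A row lasts 1/12 s, in which the tool goes at most 41.7 mm and 7.16 degrees, less where a joint would pass 70% of its speed; a pose out of reach is approached as far as the arm can. A call with a gripper value outside its range is refused whole. The fingers move at their own pace and stop on an object; "squeeze" is the grip in N (left out, the last holds). Time passes only in rows, so rows that repeat a pose let the fingers close. It gives the time, the measured TCP pose, the force, the opening and the grip force at its end, in the units of the state.
- sensors.read_state(): the state, without advancing time (a new reading comes with each control period).
- get_image(name): name is "side" or "top" or "wrist"; returns a dict with "color" (420x560x3 uint8, red, green, blue), "mtx" (3x3 intrinsics, pixels), "R" (3x3) and "t" (3): a world point X has camera coordinates R X + t; the wrist camera has in their place "tool_from_camera" (4x4, takes a point from camera to tool coordinates, whose origin is the TCP and whose axes are the flange's). Camera axes: x right, y down, z forward; pixel columns grow to the right and rows downward; lengths in mm; the calibration is good to about 2 mm. A picture is of the moment at which its call begins: read the wrist's pose just before it. There is no depth.
- robot.job_done(): hands the job in; it is judged then, once.
The state is a dict: "time_s": time; "joints": joint angles; "qvel": joint speeds; "effort": joint torques, N m; "tcp_pos": TCP position; "tcp_rot": TCP orientation; "contact_force": force on the tool from outside, world axes, zero at the start; "ft_torque": the same for the moment, N m; "width": finger opening in mm; "gripper_force": force on a finger pad.
Only numpy, scipy, OpenCV 4.12 (cv2) and the standard library are available. Lean on these libraries where they do the work, as an engineer would, in place of code of your own. Each camera call takes 0.05 s, during which the arm holds its last target. There are 200 camera calls.

### The job

The desiccator on the lab desk is under vacuum: first vent it by turning the tap handle on its lid a quarter turn, until the handle lies in line with the hose nozzle beneath it. Then lift the lid off by its knob, keeping it upright, and put it down gently, right way up and wholly on the cork mat, with the tap left open. Do not disturb the test-tube rack, the dropper bottle or the beaker, and do not force the lid while the tap is shut.

Things in the scene. Friction and masses are not known exactly. Their poses are not given: they have to be found in the camera images.
- jar_seat (a point): Clear round desiccator jar, 160 mm across, fixed to the desk. This point: centre of the top face of its grey shoulder ring (170 mm across, 100 mm above the desk) on which the lid sits; z up. A neck 142 mm across stands 20 mm up inside the lid: lift more than 20 mm before moving sideways. Jar and mat stand left and right, either way round.
- lid_knob (a point): The lid's upright round grey knob, centred on the lid: 32 mm in diameter from 68 to 106 mm above the lid's underside, then a cap 38 mm across up to 112 mm. This point is on its axis, 90 mm above the lid's underside. Axes as lid.
- tap_grip (a point): Centre of the tap handle: white bar 64 mm long, 12 thick, 24 high, on a boss on the lid's slope, 84 mm from the knob's axis towards the lid's -x, 73 mm above its underside. Frame turns with the handle: z along the tap axis, which leans 35 degrees outwards from vertical; y along the bar; x across it. The nozzle (tube 10 mm thick) runs down the slope, its top 12 mm below the bar.
- tap (a joint): Turn of the tap handle, rad: 0 = shut (bar square to the nozzle), 1.571 = open (bar in line with it), stops at both ends. Grows counter-clockwise as seen from outside, looking at the handle along the tap axis. Starts at 0 to 0.2; light friction (0.06 N m), stays where left. The vacuum holds the lid down until about 1 rad; then it lifts freely.
- mat_top (a point): Square cork mat, 230 x 230 mm and 6 mm thick, fixed to the desk. This point is the centre of its top face, 6 mm above the desk; x and y along its sides, z up.
- lid: Loose grey lid, 170 mm across, about 0.5 kg: skirt 26 mm high, then a cone sloping 35 degrees to a flat top 50 mm wide, 68 mm above the underside. Origin: centre of its underside; z up; -x towards the tap, which faces the robot within about 35 degrees.
- rack: Bystander: white test-tube rack with five glass tubes, 60 x 200 mm, 100 mm high, long side along its y. Origin at the centre of its underside.
- dropper: Bystander: amber dropper bottle with white cap, 42 mm across, 85 mm high. Origin at the centre of its underside.
- beaker: Bystander: clear plastic beaker, 76 mm across, 100 mm high. Origin at the centre of its underside.
There are look-alikes about, which are no part of the job. Leave any blue look-alike of the lid alone.

How it is judged:
By the outcome, as a careful person would: the job done as asked, in the order asked, and still so for the second after the job is handed in, with the robot touching nothing.
It also fails if it takes over 64 s, if anything falls off the work surface, if the arm or the gripper's body presses on something with over 40 N, if the wrist force passes 120 N, or if a joint passes its speed limit or range.

## Working session

There is one attempt and no reset: what is moved stays moved. The work goes in short steps, Python scripts to look and compute and a tool call to move; the robot and the scene stay as the last step left them, time stands still between calls to the robot, and variables do not carry over. Pictures are saved under pics/ and viewed, at most 12 in all, crops included, and the job is handed in when it is done.

Besides the shell and the picture viewer there is one more tool, called after "Emit:" as a command line: name --argument value ..., lists and objects as JSON in quotes. drive_tool: Moves the arm, as the interface text tells. Its arguments: {"type":"object","properties":{"rows":{"type":"array","items":{"type":"number"}},"squeeze":{"type":"number"}},"required":["rows"]}

```bash
mkdir -p pics
cat > h.py <<'E'
import numpy as np, cv2
from rig import sensors,get_image,robot
def save(n,f):
    im=get_image(n); cv2.imwrite('pics/'+f,im['color'][:,:,::-1]); return im
def ray(im,u,v):
    K=np.array(im['mtx']);R=np.array(im['R']);t=np.array(im['t']).ravel()
    d=R.T@np.linalg.solve(K,[u,v,1.]); return -R.T@t,d
def onz(im,u,v,z):
    o,d=ray(im,u,v); return o+d*(z-o[2])/d[2]
def proj(im,X):
    c=np.array(im['R'])@X+np.array(im['t']).ravel(); p=np.array(im['mtx'])@c; return p[:2]/p[2]
def two(a,b):
    (o1,d1),(o2,d2)=a,b
    s=np.linalg.lstsq(np.c_[d1,-d2],o2-o1,rcond=None)[0]
    p,q=o1+s[0]*d1,o2+s[1]*d2; return (p+q)/2,np.linalg.norm(p-q)
E
python3 - <<'E'
from h import *
import pickle
ims={n:get_image(n) for n in('top','side')}
pickle.dump(ims,open('i0.pkl','wb'))
for n in ims: cv2.imwrite(f'pics/{n}0.png',cv2.resize(ims[n]['color'][:,:,::-1],(800,600),interpolation=cv2.INTER_CUBIC)); print(n,ray(ims[n],280,210))
s=sensors.read_state();print(s['time_s'],s['tcp_rot'],s['contact_force'])
E
```

```text
top (array([ 295.60586377,   18.51972285, 1417.93100553]), array([ 0.16172962, -0.01668567, -0.98673812]))
side (array([  353.48584661, -1000.19640579,   773.87159046]), array([ 0.11266071,  0.84749249, -0.52036746]))
0.1 [[-9.74839809e-01  2.22905508e-01 -6.93917932e-04]
 [ 2.22906370e-01  9.74838487e-01 -1.63534888e-03]
 [ 3.11929635e-04 -1.74888191e-03 -9.99998422e-01]] [ 0.60795985 -0.50379718 -0.24330097]
```

View pics/top0.png

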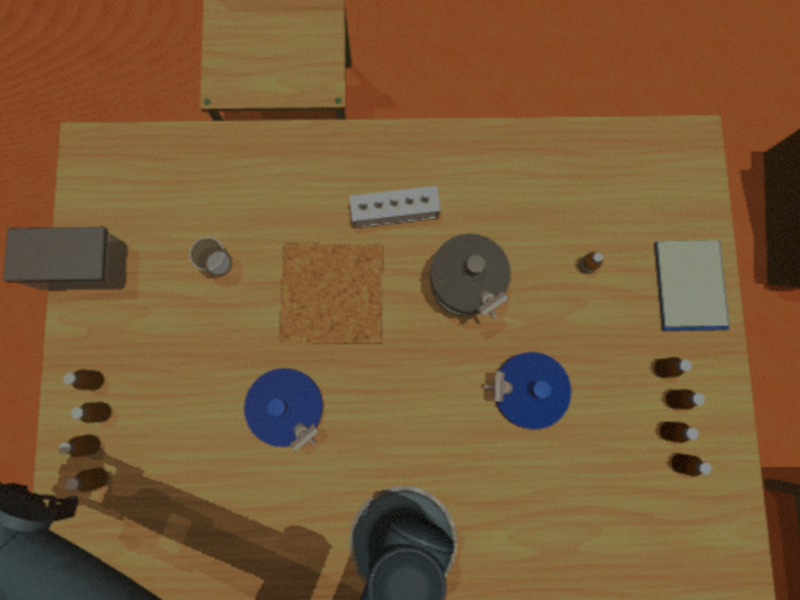

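View pics/side0.png

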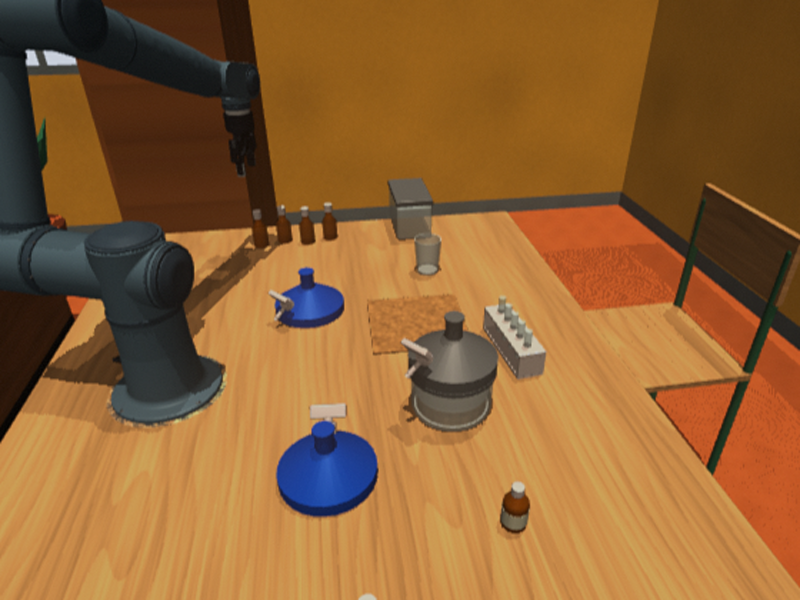

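The top view shows the grey-lidded jar at (470,275), its knob at (476,265) and its tap at (491,304). The mat is at (332,293), the rack at (395,207), the dropper at (592,262) and the beaker at (210,255). In the side view the knob is at (454,325) and the tap bar at (417,348).

Run:
```python
from h import *
import pickle
ims=pickle.load(open('i0.pkl','rb')); T,S=ims['top'],ims['side']
def white(im,box,lo=110):
    x0,x1,y0,y1=box; c=im['color'][y0:y1,x0:x1].astype(int)
    m=((c.min(2)>lo)&(c.max(2)-c.min(2)<60)).astype(np.uint8)
    n,l,st,ce=cv2.connectedComponentsWithStats(m)
    i=1+np.argmax(st[1:,4]); pts=np.argwhere(l==i)[:,::-1]+[x0,y0]
    return pts,cv2.minAreaRect(pts.astype(np.float32))
for im,box in((T,(325,362,198,228)),(S,(272,306,230,256))):
    pts,r=white(im,box); print(len(pts),r, cv2.fitLine(pts.astype(np.float32),2,0,.01,.01).ravel())
    for a in(0,): pass
# mat
c=cv2.cvtColor(T['color'],cv2.COLOR_RGB2HSV)
big=T['color'][160:250,185:280]; print(c[205,232],c[205,180],c[185,333],T['color'][185,333],T['color'][212,345])
k=.7
for n,(u,v) in dict(mat=(332,293),m1=(282,243),m2=(383,243),m3=(384,343),m4=(279,342)).items(): print(n,onz(T,u*k,v*k,6).round())
print('knob top', onz(T,476*k,264.5*k,212).round(), two(ray(T,476*k,264.5*k),ray(S,454.5*k,318*k)))
print('tap', two(ray(T,492*k,304.5*k),ray(S,417*k,348*k)))
for n,p,z in(('rack',(395,205),100),('rk1',(350,197),100),('rk2',(438,187),100),('rk3',(440,218),0),('dropcap',(598,258),85),('beakertop',(207,249),100),('bk bottom',(219,264),0),('bl1',(279,407),100),('bl2',(541,390),100)): print(n,onz(T,p[0]*k,p[1]*k,z).round())
```

```text
35 ((346.14404296875, 212.70802307128906), (1.7076295614242554, 19.4163818359375), 55.304847717285156) [  0.81961423  -0.5729158  346.54285    212.45714   ]
80 ((289.9000244140625, 242.2000274658203), (18.782970428466797, 4.0249223709106445), 26.56505012512207) [  0.8899598    0.45603892 290.2125     242.35      ]
[ 15 162 135] [ 19 133 134] [ 24  40 103] [103 100  87] [120 111  98]
mat [546. 150.   6.]
m1 [666. 265.   6.]
m2 [662.  31.   6.]
m3 [429.  33.   6.]
m4 [436. 269.   6.]
knob top [ 562. -154.  212.] (array([ 563.8067743 , -154.59458818,  206.19257628]), np.float64(1.83690154192231))
tap (array([ 488.56649857, -188.38272611,  172.66025805]), np.float64(3.057870102828651))
rack [723.   3. 100.]
rk1 [743. 101. 100.]
rk2 [763. -93. 100.]
rk3 [ 722. -104.    0.]
dropcap [ 600. -441.   85.]
beakertop [631. 409. 100.]
bk bottom [620. 410.   0.]
bl1 [292. 251. 100.]
bl2 [ 315. -295.  100.]
```

Emit:
drive_tool --rows '[150, -420, 40, 0, 0, 1.2, 0, 150, -420, 40, 0, 0, 1.2, 0, 150, -420, 40, 0, 0, 1.2, 0, 150, -420, 40, 0, 0, 1.2, 0, 150, -420, 40, 0, 0, 1.2, 0, 150, -420, 40, 0, 0, 1.2, 0, 150, -420, 40, 0, 0, 1.2, 0, 150, -420, 40, 0, 0, 1.2, 0, 150, -420, 40, 0, 0, 1.2, 0, 150, -420, 40, 0, 0, 1.2, 0, 150, -420, 40, 0, 0, 1.2, 0, 150, -420, 40, 0, 0, 1.2, 0]'

```text
time_s: 1.1
tcp_pos: [295.1, 211.3, 282.3]
tcp_rot: [[-0.56, -0.828, 0.001], [-0.828, 0.56, -0.001], [0.0, -0.001, -1.0]]
contact_force: [-0.1, -0.9, 0.6]
width: 85.4
gripper_force: 0.0
```

```bash
cat >> h.py <<'E'
from scipy.spatial.transform import Rotation as Ro
a=np.deg2rad(35)
def frame(phi,th):   # phi: bearing of tap from knob; th: tap angle -> tool R with y across bar, z=-tap axis
    r=np.array([np.cos(phi),np.sin(phi),0]);k=np.array([0,0,1.])
    u=r*np.sin(a)+k*np.cos(a); d=r*np.cos(a)-k*np.sin(a)
    y=Ro.from_rotvec(u*th).apply(d); return np.c_[np.cross(y,-u),y,-u],u
def goto(p,R):
    s=sensors.read_state(); 
    print('t',s['time_s'],'q',np.round(s['joints'],2),'F',np.round(s['contact_force'],1),'tcp',np.round(s['tcp_pos'],1))
    print('move',np.round(p-np.array(s['tcp_pos']),1),Ro.from_matrix(R@np.array(s['tcp_rot']).T).as_rotvec().round(3))
E
python3 - <<'E'
from h import *
R,u=frame(np.deg2rad(204.5),.15)
goto(np.array([488.5,-188.4,173])+120*u,R)
E
```

```text
t 1.1 q [ 0.31 -0.54  2.19 -0.    1.5  -2.24] F [-0.1 -0.9  0.6] tcp [295.1 211.3 282.3]
move [ 130.7 -428.3  -11. ] [-0.102 -0.637  1.134]
```

Emit:
drive_tool --rows '[95, -211, 10, 0, 0, -1.45, 0, 95, -211, 10, 0, 0, -1.45, 0, 95, -211, 10, 0, 0, -1.45, 0, 95, -211, 10, 0, 0, -1.45, 0, 95, -211, 10, 0, 0, -1.45, 0, 95, -211, 10, 0, 0, -1.45, 0, 95, -211, 10, 0, 0, -1.45, 0, 95, -211, 10, 0, 0, -1.45, 0, 95, -211, 10, 0, 0, -1.45, 0, 95, -211, 10, 0, 0, -1.45, 0, 95, -211, 10, 0, 0, -1.45, 0, 95, -211, 10, 0, 0, -1.45, 0]'

```text
time_s: 2.1
tcp_pos: [389.6, 2.7, 291.8]
tcp_rot: [[-0.887, 0.462, -0.001], [0.462, 0.887, 0.0], [0.001, -0.0, -1.0]]
contact_force: [0.6, 0.2, 0.2]
width: 85.4
gripper_force: 0.0
```

Emit:
drive_tool --rows '[35, -217, -10, 0, 0, -1.45, 0, 35, -217, -10, 0, 0, -1.45, 0, 35, -217, -10, 0, 0, -1.45, 0, 35, -217, -10, 0, 0, -1.45, 0, 35, -217, -10, 0, 0, -1.45, 0, 35, -217, -10, 0, 0, -1.45, 0, 35, -217, -10, 0, 0, -1.45, 0, 35, -217, -10, 0, 0, -1.45, 0, 35, -217, -10, 0, 0, -1.45, 0, 35, -217, -10, 0, 0, -1.45, 0, 35, -217, -10, 0, 0, -1.45, 0, 35, -217, -10, 0, 0, -1.45, 0]'

```text
time_s: 3.1
tcp_pos: [424.6, -214.2, 281.8]
tcp_rot: [[0.352, 0.936, -0.001], [0.936, -0.352, 0.001], [0.0, -0.001, -1.0]]
contact_force: [0.2, 0.5, 0.3]
width: 85.6
gripper_force: 0.0
```

Run:
```python
from h import *
R,u=frame(np.deg2rad(204.5),.15)
goto(np.array([488.5,-188.4,173])+120*u,R)
```

```text
t 3.1 q [-0.71 -0.21  1.95  0.    1.41 -0.35] F [0.2 0.5 0.3] tcp [ 424.6 -214.2  281.8]
move [  1.2  -2.7 -10.5] [ 0.748 -0.03  -2.123]
```

Emit:
drive_tool --rows '[0, 0, 0, 0.374, -0.015, -1.06, 0.4, 0, 0, 0, 0.374, -0.015, -1.06, 0.4, 0, 0, 0, 0.374, -0.015, -1.06, 0.4, 0, 0, 0, 0.374, -0.015, -1.06, 0.4, 0, 0, 0, 0.374, -0.015, -1.06, 0.4, 0, 0, 0, 0.374, -0.015, -1.06, 0.4, 0, 0, 0, 0.374, -0.015, -1.06, 0.4, 0, 0, 0, 0.374, -0.015, -1.06, 0.4, 0, 0, 0, 0.374, -0.015, -1.06, 0.4, 0, 0, 0, 0.374, -0.015, -1.06, 0.4, 0, 0, 0, 0.374, -0.015, -1.06, 0.4]'

```text
time_s: 4.02
tcp_pos: [424.5, -214.4, 281.9]
tcp_rot: [[0.967, 0.172, 0.189], [0.112, -0.95, 0.293], [0.23, -0.262, -0.937]]
contact_force: [0.7, 0.1, -0.9]
width: 51.2
gripper_force: 0.0
```

Emit:
drive_tool --rows '[0, 0, 0, 0.374, -0.015, -1.06, 0.4, 0, 0, 0, 0.374, -0.015, -1.06, 0.4, 0, 0, 0, 0.374, -0.015, -1.06, 0.4, 0, 0, 0, 0.374, -0.015, -1.06, 0.4, 0, 0, 0, 0.374, -0.015, -1.06, 0.4, 0, 0, 0, 0.374, -0.015, -1.06, 0.4, 0, 0, 0, 0.374, -0.015, -1.06, 0.4, 0, 0, 0, 0.374, -0.015, -1.06, 0.4, 0, 0, 0, 0.374, -0.015, -1.06, 0.4, 0, 0, 0, 0.374, -0.015, -1.06, 0.4, 0, 0, 0, 0.374, -0.015, -1.06, 0.4, 0, 0, 0, 0.374, -0.015, -1.06, 0.4]'

```text
time_s: 5.02
tcp_pos: [425.1, -214.3, 282.6]
tcp_rot: [[0.531, -0.669, 0.52], [-0.843, -0.482, 0.239], [0.091, -0.565, -0.82]]
contact_force: [0.1, -1.2, 0.3]
width: 51.1
gripper_force: 0.0
```

```bash
cat >> h.py <<'E'
def wrist(f=None,save2=True):
    s=sensors.read_state(); im=get_image('wrist'); M=np.array(im['tool_from_camera'])
    Rt=np.array(s['tcp_rot']); 
    Rc=Rt@M[:3,:3]; o=Rt@M[:3,3]+np.array(s['tcp_pos'])
    im['R']=Rc.T; im['t']=-Rc.T@o
    if f: cv2.imwrite('pics/'+f,im['color'][:,:,::-1])
    return im
E
python3 - <<'E'
from h import *
import pickle
R,u=frame(np.deg2rad(204.5),.15)
goto(np.array([488.5,-188.4,173])+120*u,R)
im=wrist('w1.png'); pickle.dump(im,open('w1.pkl','wb'))
print(proj(im,np.array([488.5,-188.4,173])),proj(im,np.array([563,-154.5,212])))
E
```

```text
t 5.0167 q [-1.02 -0.38  2.16  0.62  1.33  1.39] F [ 0.1 -1.2  0.3] tcp [ 425.1 -214.3  282.6]
move [  0.8  -2.6 -11.3] [ 0.006  0.001 -0.011]
[288.94989197 204.30657025] [189.33023768 184.28756239]
```

View pics/w1.png

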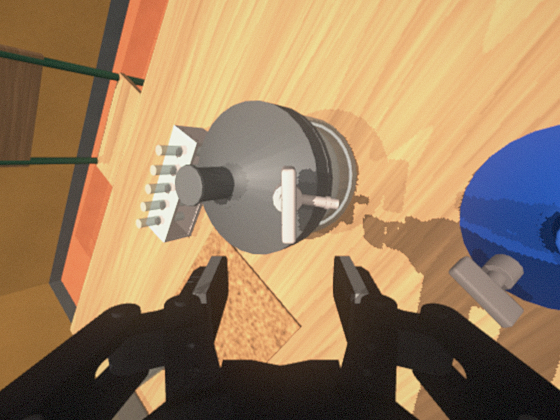

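The bar's centre is at (289,205) and the cap of the knob at (187,185), both close to the positions I predicted. The bar runs almost exactly across the jaw line. The nozzle points to (337,203).

Run:
```python
from h import *
import pickle
im=pickle.load(open('w1.pkl','rb'))
phi=np.deg2rad(204.5);R,u=frame(phi,0)
P=np.array([488.5,-188.4,173])
def pl(uv,n):
    o,d=ray(im,*uv); return o+d*(((P+u*n-o)@u)/(d@u))
c=im['color'].astype(int); m=(c.min(2)>150)&(c.max(2)-c.min(2)<70); mm=np.zeros_like(m);mm[160:250,277:301]=m[160:250,277:301]
p=np.argwhere(mm)[:,::-1].astype(np.float32); (cx,cy),sz,an=cv2.minAreaRect(p);b=cv2.boxPoints(((cx,cy),sz,an));print(cx,cy,sz,an)
f=cv2.fitLine(p,2,0,.01,.01).ravel();f=f[:2]*np.sign(f[1]); h=max(sz)/2
A,B=pl(f*h+[cx,cy],12),pl([cx,cy]-f*h,12);v=B-A;print('len',np.linalg.norm(v),'centre',(A+B)/2-12*u)
x=R[:,0]; y=R[:,1]
print('th',np.arctan2(-(v@y),(v@x)) , np.arctan2((v@y),-(v@x)), x,v)
T=(A+B)/2-12*u; r=T-onz(im,187,185,212); print('phi',np.degrees(np.arctan2(r[1],r[0])),np.hypot(*r[:2]),onz(im,187,185,212))
```

```text
287.0 202.0 (82.0, 20.0) 90.0
len 69.11405774584564 centre [ 491.80198802 -190.69912118  174.43630155]
th 0.20263731787905356 -2.9389553357107396 [ 0.41469324 -0.90996127  0.        ] [ 38.44275176 -56.87932246   7.97812588]
phi -152.17282765063695 82.91965673100009 [ 565.13279021 -151.9917198   212.        ]
```

Run:
```python
from h import *
R,u=frame(np.deg2rad(205.5),.19)
goto(np.array([489,-189.3,173.5])+2*u,R); print(u)
```

```text
t 5.0667 q [-1.02 -0.38  2.16  0.62  1.33  1.39] F [ 0.2 -0.1 -1.2] tcp [ 425.2 -214.4  282.6]
move [  62.8   24.6 -107.4] [-0.016 -0.009  0.04 ]
[-0.51770165 -0.24693102  0.81915204]
```

Emit:
drive_tool --rows '[16, 6, -27, -0.016, -0.009, 0.04, 0.4, 32, 12, -54, -0.016, -0.009, 0.04, 0.4, 45, 17, -78, -0.016, -0.009, 0.04, 0.4, 52, 20, -90, -0.016, -0.009, 0.04, 0.4, 57, 22, -98, -0.016, -0.009, 0.04, 0.4, 60, 23.5, -103, -0.016, -0.009, 0.04, 0.4, 62.8, 24.6, -107.4, -0.016, -0.009, 0.04, 0.4, 62.8, 24.6, -107.4, -0.016, -0.009, 0.04, 0.4]'

```text
time_s: 5.73
tcp_pos: [488.0, -189.8, 174.9]
tcp_rot: [[0.561, -0.646, 0.518], [-0.821, -0.515, 0.247], [0.108, -0.564, -0.819]]
contact_force: [-0.8, 0.2, -0.2]
width: 51.3
gripper_force: 0.0
```

Run:
```python
from h import *
wrist('w2.png')
```

```text
(no output)
```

View pics/w2.png

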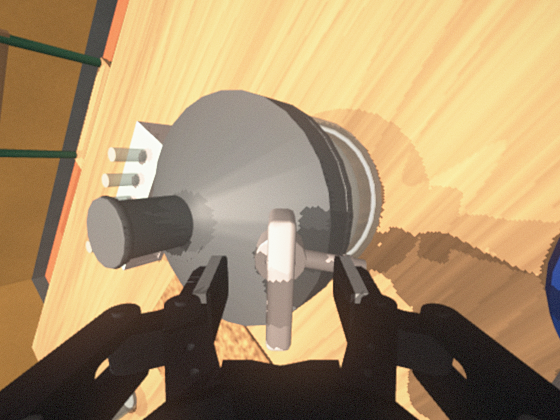

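The bar, from (283,212) to (279,345), is centred between the fingertips at (215,270) and (345,270). I'll close on it.

Emit:
drive_tool --rows '[0, 0, 0, 0, 0, 0, 0.9, 0, 0, 0, 0, 0, 0, 0.9, 0, 0, 0, 0, 0, 0, 0.9, 0, 0, 0, 0, 0, 0, 0.9, 0, 0, 0, 0, 0, 0, 0.9, 0, 0, 0, 0, 0, 0, 0.9]' --squeeze 25

```text
time_s: 6.28
tcp_pos: [487.9, -190.2, 175.8]
tcp_rot: [[0.56, -0.646, 0.519], [-0.821, -0.515, 0.246], [0.108, -0.564, -0.819]]
contact_force: [-4.0, -0.6, 6.6]
width: 11.2
gripper_force: 30.7
```

Run:
```python
from h import *
R,u=frame(np.deg2rad(205.5),1.55)
goto(np.array([489,-189.3,173.5])+2*u,R)
print(np.round(u*1.36,3))
```

```text
t 6.2833 q [-0.86 -0.13  2.16  0.7   1.04  1.3 ] F [-4.  -0.6  6.6] tcp [ 487.9 -190.2  175.8]
move [ 0.1  0.4 -0.6] [-0.706 -0.334  1.117]
[-0.704 -0.336  1.114]
```

Emit:
drive_tool --rows '[-1, -0.5, 1.6, -0.052, -0.025, 0.082, 0.9, -1, -0.5, 1.6, -0.104, -0.05, 0.164, 0.9, -1, -0.5, 1.6, -0.156, -0.074, 0.246, 0.9, -1, -0.5, 1.6, -0.208, -0.099, 0.328, 0.9, -1, -0.5, 1.6, -0.26, -0.124, 0.41, 0.9, -1, -0.5, 1.6, -0.312, -0.149, 0.492, 0.9, -1, -0.5, 1.6, -0.312, -0.149, 0.492, 0.9]'

```text
time_s: 6.87
tcp_pos: [486.3, -190.2, 175.9]
tcp_rot: [[0.828, -0.215, 0.518], [-0.385, -0.889, 0.246], [0.408, -0.404, -0.819]]
contact_force: [-1.2, 0.5, -0.1]
width: 11.4
gripper_force: 29.7
```

Emit:
drive_tool --rows '[0.3, 0, 0, -0.052, -0.025, 0.082, 0.9, 0.3, 0, 0, -0.104, -0.05, 0.164, 0.9, 0.3, 0, 0, -0.156, -0.074, 0.246, 0.9, 0.3, 0, 0, -0.208, -0.099, 0.328, 0.9, 0.3, 0, 0, -0.26, -0.124, 0.41, 0.9, 0.3, 0, 0, -0.312, -0.149, 0.492, 0.9, 0.3, 0, 0, -0.36, -0.172, 0.57, 0.9, 0.3, 0, 0, -0.393, -0.188, 0.623, 0.9, 0.3, 0, 0, -0.393, -0.188, 0.623, 0.9, 0.3, 0, 0, -0.393, -0.188, 0.623, 0.9]'

```text
time_s: 7.7
tcp_pos: [486.6, -190.0, 176.0]
tcp_rot: [[0.75, 0.412, 0.518], [0.329, -0.911, 0.249], [0.574, -0.016, -0.818]]
contact_force: [-2.5, 0.4, -1.4]
width: 11.8
gripper_force: 29.8
```

Run:
```python
from h import *
R,u=frame(np.deg2rad(205.5),1.55)
goto(np.array([489,-189.3,173.5])+2*u,R); print(sensors.read_state()['ft_torque'])
wrist('w3.png')
```

```text
t 7.7 q [-0.87 -0.13  2.17  0.7   1.05 -0.06] F [-2.5  0.4 -1.4] tcp [ 486.6 -190.   176. ]
move [ 1.4  0.2 -0.9] [-0.004 -0.001  0.003]
[-0.0756162   0.65796702  0.15950071]
```

View pics/w3.png

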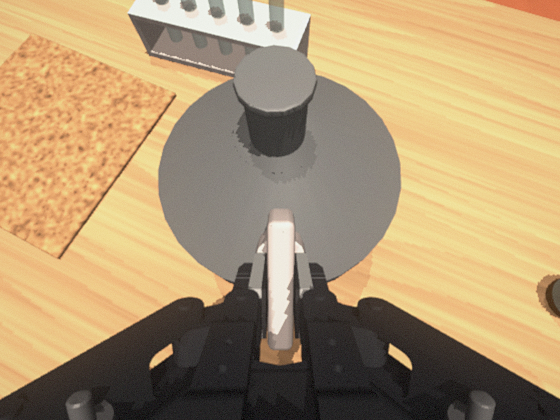

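The bar runs from (281,210) to (281,345) and points almost at the knob, whose cap is at (275,80). It's open to within a couple of degrees, so I'll check that in numbers.

Run:
```python
from h import *
im=wrist(); s=sensors.read_state()
k=onz(im,275,78,212); t=np.array(s['tcp_pos']); x=np.array(s['tcp_rot'])[:,0]
d=k-t; print(k,np.degrees(np.arctan2(d[1],d[0])),np.hypot(*d[:2]),'toolx',np.degrees(np.arctan2(x[1],x[0])))
# grasp pose for knob: straight down, y perpendicular to radial, same yaw
h=np.arctan2(x[1],x[0]);xx=np.array([np.cos(h),np.sin(h),0]);z=np.array([0,0,-1.]);R=np.c_[xx,np.cross(z,xx),z]
goto(np.array([k[0],k[1],182]),R)
```

```text
[ 562.66599327 -152.72409481  212.        ] 26.105117422255105 84.62795462526353 toolx 23.75886988299112
t 7.8 q [-0.87 -0.13  2.17  0.7   1.05 -0.06] F [-3.7  0.2 -1.4] tcp [ 486.7 -190.   176. ]
move [76.  37.2  6. ] [-0.263  0.553 -0.006]
```

Emit:
drive_tool --rows '[0.3, 0, 0, -0.012, -0.006, 0.019, 0.9, 0.3, 0, 0, -0.023, -0.011, 0.037, 0.9, 0.3, 0, 0, -0.023, -0.011, 0.037, 0.9, 0.3, 0, 0, -0.023, -0.011, 0.037, 0.9, 0.3, 0, 0, -0.023, -0.011, 0.037, 0.3, 0.3, 0, 0, -0.023, -0.011, 0.037, 0.3, 0.3, 0, 0, -0.023, -0.011, 0.037, 0.3, 0.3, 0, 0, -0.023, -0.011, 0.037, 0.3]'

```text
time_s: 8.47
tcp_pos: [487.6, -190.5, 177.0]
tcp_rot: [[0.728, 0.447, 0.519], [0.373, -0.894, 0.248], [0.576, 0.013, -0.818]]
contact_force: [-0.7, 0.4, 0.3]
width: 59.0
gripper_force: 0.0
```

Emit:
drive_tool --rows '[-8, -4, 12.5, 0, 0, 0, 0.3, -20, -9.5, 32, 0, 0, 0, 0.3, -37, -18, 58, 0, 0, 0, 0.3, -53, -25, 84, 0, 0, 0, 0.2, -62, -30, 98, 0, 0, 0, 0, -62, -30, 98, 0, 0, 0, 0]'

```text
time_s: 8.97
tcp_pos: [425.5, -222.7, 278.7]
tcp_rot: [[0.727, 0.445, 0.523], [0.375, -0.895, 0.242], [0.576, 0.02, -0.817]]
contact_force: [0.3, 0.1, 0.6]
width: 85.5
gripper_force: 0.0
```

Run:
```python
from h import *
im=wrist('w4.png')
h=np.deg2rad(26);xx=np.array([np.cos(h),np.sin(h),0]);z=np.array([0,0,-1.]);R=np.c_[xx,np.cross(z,xx),z]
goto(np.array([563,-153.5,260]),R)
for p in([563,-153.5,212],[488,-190,174]): print(proj(im,np.array(p)))
```

```text
t 9.0167 q [-1.03 -0.35  2.15  0.63  1.33 -0.08] F [ 0.2 -0.8  0.1] tcp [ 425.5 -221.6  276.4]
move [137.5  68.1 -16.4] [-0.257  0.557 -0.013]
[278.69251291 101.00797984]
[277.00035339 211.67625389]
```

View pics/w4.png

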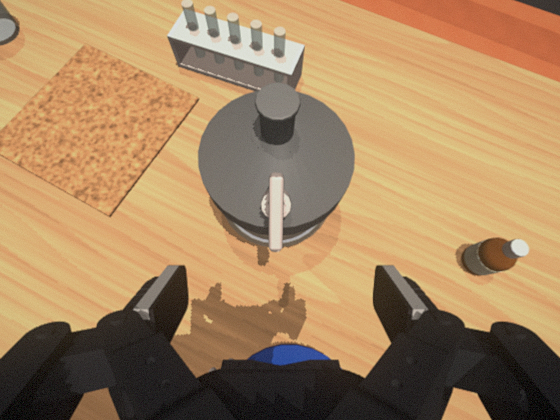

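The tap bar, at (276,175) to (276,248), now points at the knob (278,100), so it's open in line with the nozzle. Next I go above the knob with the tool upright.

Emit:
drive_tool --rows '[20, 10, 5, -0.051, 0.111, -0.003, 0, 40, 20, 5, -0.103, 0.223, -0.005, 0, 65, 32, 3, -0.154, 0.334, -0.008, 0, 90, 44, 0, -0.206, 0.446, -0.01, 0, 115, 56, -3, -0.257, 0.557, -0.013, 0, 137.5, 68, -6, -0.257, 0.557, -0.013, 0, 137.5, 68, -6, -0.257, 0.557, -0.013, 0]'

```text
time_s: 9.6
tcp_pos: [565.8, -147.9, 264.8]
tcp_rot: [[0.896, 0.444, -0.006], [0.444, -0.896, 0.007], [-0.002, -0.009, -1.0]]
contact_force: [-0.2, 1.0, -1.0]
width: 85.3
gripper_force: 0.0
```

Run:
```python
from h import *
im=wrist('w5.png')
h=np.deg2rad(26);xx=np.array([np.cos(h),np.sin(h),0]);z=np.array([0,0,-1.]);R=np.c_[xx,np.cross(z,xx),z]
goto(np.array([563,-153.5,185]),R)
print(proj(im,np.array([563,-153.5,212])))
T=get_image('top'); print(proj(T,np.array([563,-153.5,212])))
g=cv2.cvtColor(im['color'],cv2.COLOR_RGB2GRAY)
```

```text
t 9.65 q [-0.45  0.08  1.71  0.    1.37  0.66] F [ 0.2  0.9 -0.8] tcp [ 564.  -149.3  265.1]
move [ -1.   -4.2 -80.1] [-0.007 -0.007 -0.005]
[288.18217658 246.61403547]
[333.12545824 184.66313305]
```

View pics/w5.png

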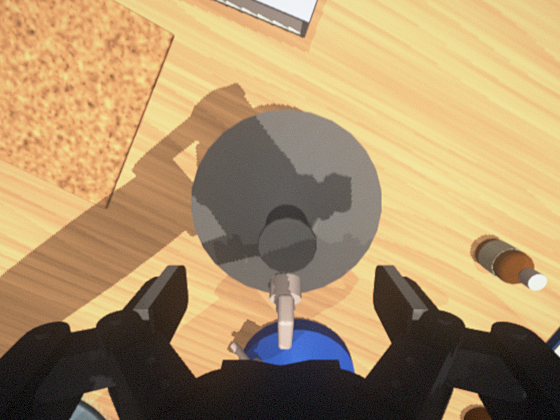

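The knob cap is at (287,244), within 3 px of the prediction. I'll descend and grasp it.

Emit:
drive_tool --rows '[-0.5, -4.2, 0, -0.007, -0.007, -0.005, 0, -0.5, -4.2, -20, -0.007, -0.007, -0.005, 0, -0.5, -4.2, -40, -0.007, -0.007, -0.005, 0, -0.5, -4.2, -58, -0.007, -0.007, -0.005, 0, -0.5, -4.2, -70, -0.007, -0.007, -0.005, 0, -0.5, -4.2, -80, -0.007, -0.007, -0.005, 0, -0.5, -4.2, -80, -0.007, -0.007, -0.005, 0]'

```text
time_s: 10.28
tcp_pos: [560.6, -156.6, 186.2]
tcp_rot: [[0.902, 0.432, 0.001], [0.432, -0.902, -0.002], [0.001, 0.002, -1.0]]
contact_force: [-0.3, 0.3, -0.3]
width: 85.6
gripper_force: 0.0
```

Emit:
drive_tool --rows '[0, 0, 0, 0, 0, 0, 0.8, 0, 0, 0, 0, 0, 0, 0.8, 0, 0, 0, 0, 0, 0, 0.8, 0, 0, 0, 0, 0, 0, 0.8, 0, 0, 0, 0, 0, 0, 0.8, 0, 0, 0, 0, 0, 0, 0.8, 0, 0, 0, 0, 0, 0, 0.8, 0, 0, 0, 0, 0, 0, 0.8]' --squeeze 60

```text
time_s: 10.95
tcp_pos: [562.8, -156.3, 190.0]
tcp_rot: [[0.901, 0.433, 0.006], [0.433, -0.901, -0.003], [0.004, 0.005, -1.0]]
contact_force: [-2.0, 1.9, 5.1]
width: 35.4
gripper_force: 59.1
```

Run:
```python
from h import *
s=sensors.read_state();print(s['tcp_pos'],s['width'],s['contact_force'],s['ft_torque'])
im=get_image('side');a_=cv2.resize(im['color'][180:310,250:370,::-1],(550,596),interpolation=cv2.INTER_CUBIC)
cv2.imwrite('pics/s6.png',a_)
s=sensors.read_state();print(s['tcp_pos'],s['width'],s['contact_force'])
```

```text
[ 562.77700691 -156.33590263  190.01459137] 35.42746255808806 [-1.97386684  1.88537582  5.08311648] [ 0.43225826  0.34099793 -0.04777522]
[ 562.7658729  -156.31945232  190.00773386] 35.27827525842724 [-2.24080862  2.37121748  5.42611045]
```

View pics/s6.png

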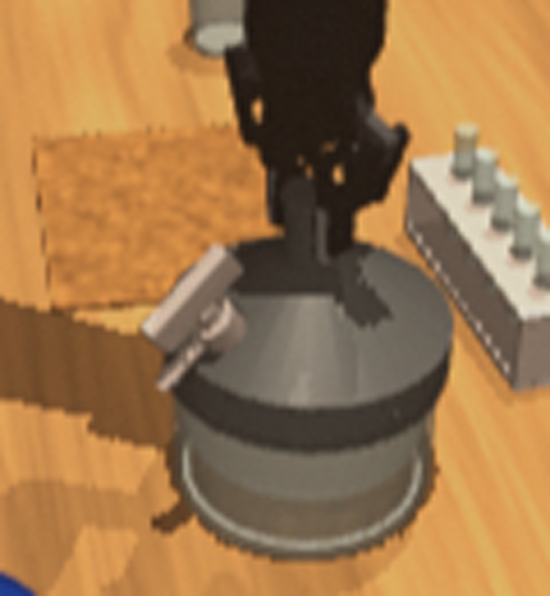

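The lid is seated, the bar lies over the nozzle, and the fingers are on the knob. The 35 mm opening and the 5 N upward push suggest the pads are catching the cap rim, so I'll regrasp slightly lower.

Emit:
drive_tool --rows '[0, 0, 0, 0, 0, 0, 0.3, 0, 0, 0, 0, 0, 0, 0.3, 0, 0, -2, 0, 0, 0, 0.3, 0, 0, -4, 0, 0, 0, 0.3, 0, 0, -4, 0, 0, 0, 0.3, 0, 0, -4, 0, 0, 0, 0.3]'

```text
time_s: 11.5
tcp_pos: [562.1, -156.4, 184.0]
tcp_rot: [[0.901, 0.433, 0.004], [0.433, -0.901, -0.003], [0.002, 0.004, -1.0]]
contact_force: [0.0, -0.2, -1.1]
width: 59.5
gripper_force: 0.0
```

Emit:
drive_tool --rows '[0, 0, 0, 0, 0, 0, 0.8, 0, 0, 0, 0, 0, 0, 0.8, 0, 0, 0, 0, 0, 0, 0.8, 0, 0, 0, 0, 0, 0, 0.8, 0, 0, 0, 0, 0, 0, 0.8, 0, 0, 0, 0, 0, 0, 0.8, 0, 0, 0, 0, 0, 0, 0.8, 0, 0, 0, 0, 0, 0, 0.8]' --squeeze 60

```text
time_s: 12.17
tcp_pos: [562.4, -156.6, 184.8]
tcp_rot: [[0.901, 0.433, 0.005], [0.433, -0.901, -0.003], [0.003, 0.005, -1.0]]
contact_force: [-0.5, -1.1, 1.5]
width: 35.8
gripper_force: 59.5
```

Emit:
drive_tool --rows '[0, 0, 2, 0, 0, 0, 0.8, 0, 0, 4, 0, 0, 0, 0.8, 0, 0, 8, 0, 0, 0, 0.8, 0, 0, 12, 0, 0, 0, 0.8, 0, 0, 12, 0, 0, 0, 0.8, 0, 0, 12, 0, 0, 0, 0.8]'

```text
time_s: 12.67
tcp_pos: [562.4, -156.4, 196.6]
tcp_rot: [[0.901, 0.433, 0.005], [0.433, -0.901, -0.003], [0.003, 0.005, -1.0]]
contact_force: [1.1, 0.2, -5.6]
width: 35.2
gripper_force: 60.4
```

Run:
```python
from h import *
s=sensors.read_state();print(s['tcp_pos'],s['width'],s['contact_force'],s['ft_torque'])
im=get_image('side');cv2.imwrite('pics/s7.png',cv2.resize(im['color'][180:310,250:370,::-1],(550,596),interpolation=cv2.INTER_CUBIC))
```

```text
[ 562.3662708  -156.41875132  196.63137596] 35.21002841225228 [ 1.09662641  0.21520857 -5.5747169 ] [ 0.10644807 -0.04754478  0.04590764]
```

View pics/s7.png

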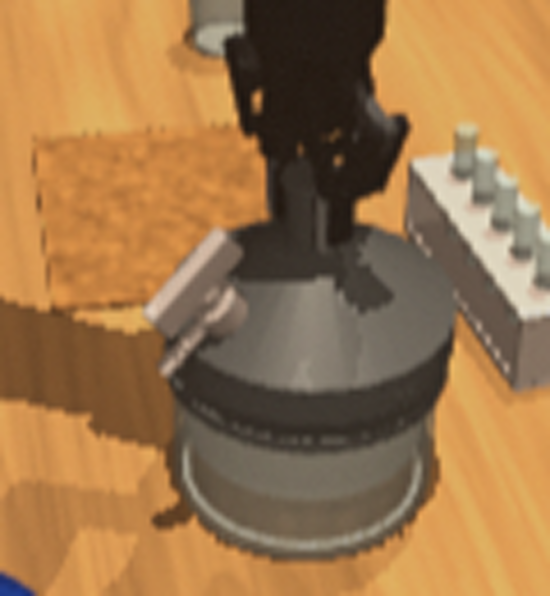

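The lid is off cleanly: it's level, the load is 5.5 N and the tap is still in line. I'll lift higher and then traverse to the mat.

Emit:
drive_tool --rows '[0, 0, 10, 0, 0, 0, 0.8, 0, 0, 24, 0, 0, 0, 0.8, 0, 0, 38, 0, 0, 0, 0.8, 0, 0, 48, 0, 0, 0, 0.8, 0, 10, 50, 0, 0, 0, 0.8, -1, 28, 50, 0, 0, 0, 0.8, -2, 50, 50, 0, 0, 0, 0.8, -3, 75, 50, 0, 0, 0, 0.8, -4, 100, 50, 0, 0, 0, 0.8, -5, 125, 50, 0, 0, 0, 0.8, -6, 150, 50, 0, 0, 0, 0.8, -6, 170, 50, 0, 0, 0, 0.8]'

```text
time_s: 13.72
tcp_pos: [555.3, 16.1, 245.9]
tcp_rot: [[0.901, 0.434, 0.003], [0.434, -0.901, -0.002], [0.002, 0.003, -1.0]]
contact_force: [0.4, 0.6, -6.9]
width: 35.4
gripper_force: 60.8
```

Emit:
drive_tool --rows '[-1, 20, 0, 0, 0, 0, 0.8, -2, 45, 0, 0, 0, 0, 0.8, -3, 70, 0, 0, 0, 0, 0.8, -4, 95, 0, 0, 0, 0, 0.8, -4, 115, 0, 0, 0, 0, 0.8, -5, 128, 0, 0, 0, 0, 0.8, -5, 135, 0, 0, 0, 0, 0.8, -5, 136, 0, 0, 0, 0, 0.8, -5, 136, 0, 0, 0, 0, 0.8, -5, 136, 0, 0, 0, 0, 0.8]'

```text
time_s: 14.55
tcp_pos: [551.3, 148.7, 246.4]
tcp_rot: [[0.902, 0.432, 0.004], [0.432, -0.902, -0.004], [0.002, 0.005, -1.0]]
contact_force: [-0.2, 0.0, -7.2]
width: 35.7
gripper_force: 60.8
```

Run:
```python
from h import *
s=sensors.read_state();print(s['time_s'],s['tcp_pos'],s['width'],s['contact_force'],s['joints'])
im=get_image('top');cv2.imwrite('pics/t8.png',cv2.resize(im['color'][140:290,150:350,::-1],(800,600),interpolation=cv2.INTER_CUBIC))
```

```text
14.55 [551.33972242 148.72398823 246.36422988] 35.748061420549426 [-0.16363031  0.04194914 -7.20666488] [ 0.06669677  0.05621725  1.76123602 -0.00404099  1.31995863  1.19127619]
```

View pics/t8.png

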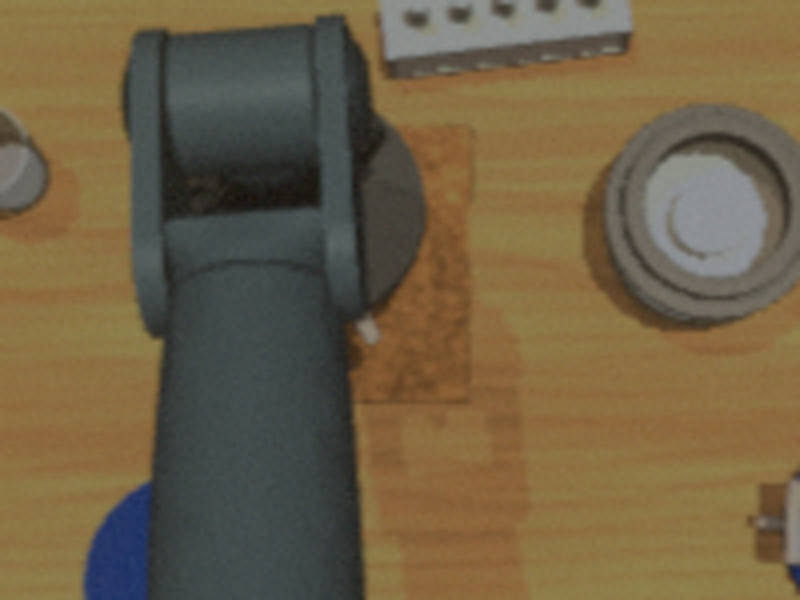

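The lid is held over the mat, with its right edge at (425,210) and the mat's right edge at (472,260). The jar is open, with its ring at (705,215). Lowering.

Emit:
drive_tool --rows '[0, 0, -12, 0, 0, 0, 0.8, 0, 0, -32, 0, 0, 0, 0.8, 0, 0, -55, 0, 0, 0, 0.8, 0, 0, -80, 0, 0, 0, 0.8, 0, 0, -103, 0, 0, 0, 0.8, 0, 0, -122, 0, 0, 0, 0.8, 0, 0, -135, 0, 0, 0, 0.8, 0, 0, -143, 0, 0, 0, 0.8, 0, 0, -147, 0, 0, 0, 0.8, 0, 0, -149, 0, 0, 0, 0.8, 0, 0, -149, 0, 0, 0, 0.8]'

```text
time_s: 15.52
tcp_pos: [551.9, 149.5, 98.1]
tcp_rot: [[0.901, 0.433, 0.006], [0.433, -0.901, -0.003], [0.004, 0.005, -1.0]]
contact_force: [-0.5, 0.1, -5.7]
width: 35.7
gripper_force: 60.8
```

Emit:
drive_tool --rows '[0, 0, -1, 0, 0, 0, 0.8, 0, 0, -2, 0, 0, 0, 0.8, 0, 0, -3, 0, 0, 0, 0.8, 0, 0, -4, 0, 0, 0, 0.8, 0, 0, -5, 0, 0, 0, 0.8, 0, 0, -5, 0, 0, 0, 0.8]'

```text
time_s: 16.02
tcp_pos: [551.2, 149.6, 92.3]
tcp_rot: [[0.901, 0.433, 0.004], [0.433, -0.901, -0.003], [0.003, 0.005, -1.0]]
contact_force: [-0.2, 0.4, -7.1]
width: 35.8
gripper_force: 60.8
```

Emit:
drive_tool --rows '[0, 0, -0.5, 0, 0, 0, 0.8, 0, 0, -1, 0, 0, 0, 0.8, 0, 0, -1.5, 0, 0, 0, 0.8, 0, 0, -1.5, 0, 0, 0, 0.8]'

```text
time_s: 16.35
tcp_pos: [551.5, 149.6, 91.1]
tcp_rot: [[0.901, 0.433, 0.005], [0.433, -0.901, -0.003], [0.003, 0.005, -1.0]]
contact_force: [0.1, 0.4, -5.3]
width: 35.6
gripper_force: 60.9
```

Emit:
drive_tool --rows '[0, 0, -0.5, 0, 0, 0, 0.8, 0, 0, -1, 0, 0, 0, 0.8, 0, 0, -1.5, 0, 0, 0, 0.8, 0, 0, -1.5, 0, 0, 0, 0.8]'

```text
time_s: 16.68
tcp_pos: [551.7, 149.8, 90.8]
tcp_rot: [[0.901, 0.433, 0.005], [0.433, -0.901, -0.003], [0.003, 0.005, -1.0]]
contact_force: [-4.5, 0.5, 4.5]
width: 35.4
gripper_force: 61.2
```

Contact is made at the height I expected. I'll release and rise straight up.

Emit:
drive_tool --rows '[0, 0, 0.5, 0, 0, 0, 0.6, 0, 0, 0.5, 0, 0, 0, 0.3, 0, 0, 0.5, 0, 0, 0, 0, 0, 0, 0.5, 0, 0, 0, 0, 0, 0, 0.5, 0, 0, 0, 0, 0, 0, 0.5, 0, 0, 0, 0, 0, 0, 0.5, 0, 0, 0, 0, 0, 0, 0.5, 0, 0, 0, 0, 0, 0, 10, 0, 0, 0, 0, 0, 0, 25, 0, 0, 0, 0, 0, 0, 45, 0, 0, 0, 0, 0, 0, 75, 0, 0, 0, 0]'

```text
time_s: 17.68
tcp_pos: [549.7, 149.4, 163.6]
tcp_rot: [[0.901, 0.433, 0.0], [0.433, -0.901, -0.003], [-0.001, 0.003, -1.0]]
contact_force: [0.3, 0.0, 0.1]
width: 85.7
gripper_force: 0.0
```

Emit:
drive_tool --rows '[0, 0, 35, 0, 0, 0, 0, 0, 0, 70, 0, 0, 0, 0, 0, -20, 90, 0, 0, 0, 0, 0, -60, 100, 0, 0, 0, 0, 0, -100, 100, 0, 0, 0, 0, 0, -140, 100, 0, 0, 0, 0, 0, -180, 100, 0, 0, 0, 0, 0, -200, 100, 0, 0, 0, 0, 0, -200, 100, 0, 0, 0, 0, 0, -200, 100, 0, 0, 0, 0]'

```text
time_s: 18.52
tcp_pos: [551.3, -51.3, 265.1]
tcp_rot: [[0.902, 0.431, 0.005], [0.431, -0.902, -0.003], [0.004, 0.005, -1.0]]
contact_force: [-0.3, -0.1, 0.8]
width: 85.4
gripper_force: 0.0
```

Run:
```python
from h import *
im=get_image('top');cv2.imwrite('pics/t9.png',cv2.resize(im['color'][140:290,150:350,::-1],(800,600),interpolation=cv2.INTER_CUBIC))
```

```text
(no output)
```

View pics/t9.png

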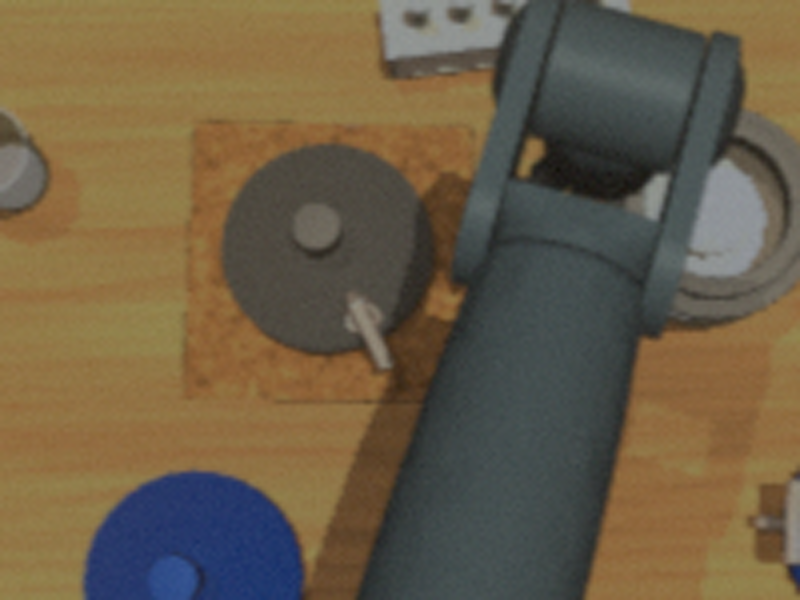

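The lid, centred near (328,248), lies wholly on the mat, which spans (190–475, 122–400). It's upright and the tap bar is radial, so open. The rack and beaker haven't moved. Handing in.

```bash
python3 -c "
from rig import robot
print(robot.job_done())"
```

```text
the job is handed in; nothing more can be done
None
```

The tap was vented with a quarter turn, and the lid was then lifted off by its knob and set upright, wholly on the cork mat, with the tap open; the job was handed in at about 18.6 s of the 64 s limit, and I don't have the judge's verdict.

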